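# Balance the gift basket and hold it up by its handle

## Task

The gift basket on the shop counter has a short jar packed at one end; stand the other jar of the same kind upright at the basket's empty end, opposite the first, without dropping it, so that the basket will balance. Then take the basket by the middle of its handle, lift it about 10 cm clear of the counter and hold it there level and steady, as if for the customer to take: finish while still holding it. Do not knock the tall jar, the tin or the carton that stand nearby.

Things in the scene. Friction and masses are not known exactly. Their poses are not given: they have to be found in the camera images.
- basket: loose open willow basket, 0.32 kg, 316 mm long (its x) by 204 mm wide (its y), walls 65 mm high and 8 mm thick, floor 8 mm above its underside. Origin at the centre of its underside, z up; any yaw. A fixed arched handle stands over its middle, across the width (plane x = 0). The packed jar is at about x = +90 mm, so the empty end is at x = -90 mm
- handle_grip (a point): middle of the top of the basket's handle, where it is taken: on the axis of the 14 mm round bar, 213 mm above the basket's underside; axes as the basket's. The bar runs along y, level for 18 mm either way, then curves down to y = +-103 mm at 100 mm above the underside and goes straight down to the rim
- packed_jar: the short jar already in the basket, origin at the centre of its underside (see its centre point)
- packed_jar_center (a point): centre, half-way up, of the short glass jar already packed in the basket: round, 60 mm across, 92 mm high, of white beans, paper band, steel lid 56 mm across over the top 18 mm, about 0.28 kg; z up. Stands on the basket floor at about x = +90 mm in the basket's frame
- loose_jar: the short jar on the counter, origin at the centre of its underside (see its centre point)
- loose_jar_center (a point): centre, half-way up, of the short glass jar standing on the counter, the same in every way as the packed one: 60 mm across, 92 mm high, about 0.28 kg, straight round sides from the foot to the lid; z up
- tall_jar: origin at the centre of the underside of a tall slim glass jar of tomato on the counter, 52 mm across and 132 mm high; to be left alone
- tin: origin at the centre of the underside of a squat round tin on the counter, 83 mm across and 44 mm high; to be left alone
- carton: origin at the centre of the underside of a small carton on the counter beyond the work, 55 mm (x) by 95 mm (y) by 75 mm high; to be left alone

How it is judged:
On the way:
1. the loose jar stands upright at the empty end of the basket, opposite the packed jar, let go, while the basket still stands on the counter (x of loose_jar_center in the frame of handle_grip between -0.125 and -0.06 m and y of loose_jar_center in the frame of handle_grip between -0.045 and 0.045 m and z of each of loose_jar_center, packed_jar_center in the frame of handle_grip below -0.145 m and angle between each of loose_jar_center, packed_jar_center's own z axis and vertical below 0.2 rad and x of packed_jar_center in the frame of handle_grip between 0.06 and 0.125 m and y of packed_jar_center in the frame of handle_grip between -0.045 and 0.045 m and contact force between the fingers and loose_jar below 0.1 N and height (world z) of basket below 0.01 m and linear speed of loose_jar below 0.03 m/s), for 0.2 s.
At the end, for the whole second after the job is handed in: Basket held at mid-handle (within 50 mm, over 3 N), underside 60-150 mm up, tilt under 0.12 rad, under 30 mm/s and 0.15 rad/s, carried by nothing else; a jar upright (0.2 rad) on its floor at each end, 60-125 mm from the handle, within 45 mm of the length line, not touched by the fingers (x of loose_jar_center in the frame of handle_grip between -0.125 and -0.06 m and y of loose_jar_center in the frame of handle_grip between -0.045 and 0.045 m and z of each of loose_jar_center, packed_jar_center in the frame of handle_grip below -0.145 m and angle between each of loose_jar_center, packed_jar_center's own z axis and vertical below 0.2 rad and x of packed_jar_center in the frame of handle_grip between 0.06 and 0.125 m and y of packed_jar_center in the frame of handle_grip between -0.045 and 0.045 m and height (world z) of basket between 0.06 and 0.15 m and angle between basket's own z axis and vertical below 0.12 rad and linear speed of basket below 0.03 m/s and angular speed of basket below 0.15 rad/s and contact force between the fingers and basket above 3 N and distance between the grasp point and handle_grip below 0.05 m and contact force between basket and tall_jar below 0.1 N and contact force between basket and tin below 0.1 N and contact force between basket and carton below 0.1 N and contact force between the fingers and loose_jar below 0.1 N and contact force between the fingers and packed_jar below 0.1 N); the arm keeps its last pose, push and grip.
It fails at once if the tall jar, the tin or the carton is knocked: shifted more than 30 mm or tipped (distance of any of tall_jar, tin, carton from where it was at the start of the episode above 0.03 m or angle between any of tall_jar, tin, carton's own z axis and vertical above 0.4 rad).
It fails at once if a short jar is dropped: it falls free faster than 0.6 m/s ((contact force between loose_jar and anything else below 0.05 N and linear speed of loose_jar above 0.6 m/s) or (contact force between packed_jar and anything else below 0.05 N and linear speed of packed_jar above 0.6 m/s)).
It fails at once if a short jar is tipped beyond 35 degrees (angle between any of loose_jar_center, packed_jar_center's own z axis and vertical above 0.61 rad).
It also fails if it takes over 58 s, if anything falls off the work surface, if the arm or the gripper's body presses on something with over 40 N, if the wrist force passes 120 N, or if a joint passes its speed limit or range.

## Robot

A 6-joint arm with a two-finger parallel gripper is mounted at the origin on the work surface. World frame = base frame: x ahead of the robot, y to its left, z up, the work surface at z = 0. Lengths are in m, angles in rad, forces in N, time in s.
With the tool pointing down it reaches from about 0.3 to 0.875 m from the base axis. Payload 4.2 kg.
Tool frame: the origin (TCP) lies midway between the tips of the shut fingers; the grasp point (between the pads) lies 19 mm behind it; x points along the fingers, z is the direction in which the jaws open and shut, and the axes are right-handed (so a half turn about x gives the same grasp; the last joint's range is limited). The gripper opens to 85 mm and grips with 20 to 120 N. Pads are 22 mm wide; open, the fingers measure 114 mm over their backs; the gripper's body (76 mm by 85 mm) begins 54 mm behind the grasp point. The pads swing forward as they close: fully open they stand 13 mm farther back than shut.
Start: joints at [-1.139, 0.32, 1.565, -0, 1.257, -0.02], TCP at [0.251, -0.517, 0.231] pointing down, gripper open.
Joint ranges: [-3.11, 3.11], [-0.84, 2.01], [0.21, 2.61], [-1.34, 4.49], [0.05, 2.63], [-2.56, 2.56]. Speed limits (rad/s): [2.57, 2.57, 3.14, 3.14, 3.14, 3.14].

## Interface

Orientations are given as [roll, pitch, yaw] about the fixed x, y, z axes, in that order (R = Rz(yaw) Ry(pitch) Rx(roll)).
In Python, from rig import robot gives the robot as it stands.
- The arm moves only by the shell command python3 -m handwheel 'ROWS' [FORCE]. ROWS is JSON, a list of rows, each a list of 7 numbers: the shift along the tool's x, y, z in mm, then the turn, a rotation vector about the tool's x, y, z in rad, then the closure, from 0 (fully open) to 1 (shut). In form: [[dx, dy, dz, ax, ay, az, fingers], ...]. A call has 1 to 10 rows; each row shifts and turns the pose as measured when the row begins, along the tool's axes as they then stand; what a row does not reach is not made up. A row lasts 1/10 s, in which the tool goes at most 50 mm and 8.59 degrees, less where a joint would pass 70% of its speed; a pose out of reach is approached as far as the arm can. A call is refused whole if a number of a shift passes 50 or a number of a turn 0.15, either way. A call with a gripper value outside its range is refused whole. The fingers move at their own pace and stop on an object; FORCE is the grip in N (left out, the last holds). Time passes only in rows, so rows that do not move let the fingers close. It gives the time, the measured TCP pose, the force and the opening at its end, in the units of the state.
- robot.get_obs(): the state, without advancing time (a new reading comes with each control period).
- robot.capture(name): name is "side" or "top"; returns (picture, depth): 420x560x3 uint8, blue, green, red; 420x560 float32, m along the optical axis (not along the pixel's ray), 0 where there is no reading.
- robot.calibration(name): a dict with "fx", "fy", "cx", "cy" (pixels), "dist" ([k1, k2, p1, p2, k3] as OpenCV has them; the pictures are not rectified), "pose" (4x4, takes a point from camera to world coordinates). Camera axes: x right, y up, looking along -z (the intrinsics and any distortion apply to the point x, -y, -z); pixel columns grow to the right and rows downward; lengths in m; the calibration is good to about 2 mm. A picture is of the moment at which its call begins. calibration takes no time and is no camera call.
- robot.finish_job(): hands the job in, once; it reports no verdict.
Trained networks look in the newest picture that a camera, given by its name, has taken for a name from the list of things; names that differ only in an ending like _2 or _b are one class to them, and where a whole thing is asked for, a point or a joint stands for the part that bears it (a point fixed in the world has none). Each returns a list of dicts, best first, with "score" (0 to 1); they miss things now and then, are a little off and sometimes report something else, mostly with a low value. They report only what shows in the picture. A call takes as long as a camera call.
- robot.find_in(name, camera): "centre" ([column, row] in pixels, amid what is visible of it).
- robot.regions_of(name, camera): "pixels" (420x560 bool, what is visible of it) and "centre" ([column, row] in pixels, amid what is visible of it).
The state is a dict: "time": time; "joints": joint angles; "qd": joint speeds; "tau": joint torques, N m; "tool_pos": TCP position; "tcp_rot": TCP orientation; "ft_force": force on the tool from outside, world axes, zero at the start; "ft_torque": the same for the moment, N m; "gripper_width": opening from 0.0 (shut) to 1.0 (fully open).
Only numpy, scipy, OpenCV 4.12 (cv2) and the standard library are available. Lean on these libraries where they do the work, as an engineer would, in place of code of your own. Each camera call takes 0.05 s, during which the arm holds its last target.

## Working session

There is one attempt and no reset: what is moved stays moved. The work goes in short steps, Python scripts to look and compute and a shell command to move; the robot and the scene stay as the last step left them, time stands still between calls to the robot, and variables do not carry over. Pictures are saved under pics/ and viewed, and the job is handed in when it is done.

```bash
ls; mkdir -p pics; cat > h.py <<'E'
import numpy as np, cv2
from rig import robot
def pts(cam, depth, mask=None):
    c=robot.calibration(cam)
    K=np.array([[c['fx'],0,c['cx']],[0,c['fy'],c['cy']],[0,0,1.]])
    m=depth>0
    if mask is not None: m&=mask
    r,cc=np.nonzero(m)
    d=depth[r,cc]
    u=cv2.undistortPoints(np.stack([cc,r],1).astype(np.float64)[:,None],K,np.array(c['dist'],float))[:,0]
    P=np.stack([u[:,0]*d,-u[:,1]*d,-d,np.ones_like(d)],1)
    return (P@np.array(c['pose']).T)[:,:3], r, cc
E
python3 - <<'E'
from h import *
for n in('side','top'):
    im,d=robot.capture(n); cv2.imwrite(f'pics/{n}0.png',im); np.save(f'{n}0.npy',d)
    print(n,np.round(robot.calibration(n)['pose'],3).tolist())
    for t in('basket','handle_grip','packed_jar','loose_jar','tall_jar','tin','carton'):
        R=robot.regions_of(t,n)
        for q in R[:3]:
            P,_,_=pts(n,d,np.array(q['pixels']))
            print(t,round(q['score'],2),np.round(q['centre']),len(P),np.round(np.percentile(P,[2,50,98],axis=0),3).tolist() if len(P) else '')
print(robot.get_obs())
E
```

```text
pics
side [[0.985, 0.102, -0.142, 0.434], [-0.174, 0.655, -0.735, -0.651], [0.018, 0.749, 0.663, 0.809], [0.0, 0.0, 0.0, 1.0]]
basket 0.84 [270. 337.] 16258 [[0.408, -0.319, 0.003], [0.525, -0.164, 0.01], [0.636, 0.01, 0.211]]
basket 0.62 [276. 367.] 1472 [[0.489, -0.267, 0.016], [0.515, -0.254, 0.092], [0.544, -0.215, 0.103]]
handle_grip 0.96 [272. 339.] 16112 [[0.408, -0.319, 0.005], [0.525, -0.164, 0.01], [0.636, 0.009, 0.211]]
packed_jar 0.97 [274. 368.] 1396 [[0.489, -0.267, 0.018], [0.515, -0.254, 0.091], [0.542, -0.217, 0.103]]
tin 0.66 [282. 222.] 803 [[0.572, 0.139, 0.006], [0.608, 0.161, 0.043], [0.647, 0.211, 0.047]]
carton 0.59 [343. 236.] 1200 [[0.71, 0.043, 0.002], [0.739, 0.065, 0.072], [0.777, 0.143, 0.077]]
top [[0.007, 0.99, -0.14, 0.481], [-1.0, 0.009, 0.019, 0.074], [0.02, 0.14, 0.99, 0.999], [0.0, 0.0, 0.0, 1.0]]
basket 0.73 [364. 238.] 11423 [[0.42, -0.306, 0.005], [0.536, -0.139, 0.01], [0.647, 0.013, 0.214]]
handle_grip 0.79 [361. 238.] 11452 [[0.42, -0.305, 0.005], [0.536, -0.138, 0.01], [0.647, 0.013, 0.215]]
packed_jar 0.79 [403. 246.] 708 [[0.496, -0.26, 0
[... 612 characters left out ...]
.096, 0.076], [0.781, 0.141, 0.08]]
{'time': 0.8, 'joints': array([-1.13896941e+00,  3.19573318e-01,  1.56450299e+00,  2.12632697e-05,
        1.25740571e+00, -1.99860841e-02]), 'qd': array([-3.68713383e-04,  1.15170098e-04, -5.78448118e-04, -7.40458422e-05,
        1.80601136e-04,  3.80981444e-04]), 'tau': array([ 2.45260462e-04, -4.15351760e+01, -2.34409672e+01,  8.47128354e-05,
        5.85218504e-05,  4.32854222e-06]), 'tool_pos': array([ 0.25106079, -0.51730406,  0.23135212]), 'tcp_rot': array([ 0.16084973,  1.57068385, -0.95814015]), 'ft_force': array([0.46862364, 0.59005965, 0.83859911]), 'ft_torque': array([ 0.01780336, -0.01937524,  0.03990009]), 'gripper_width': 0.9966470359263451}
```

View pics/top0.png

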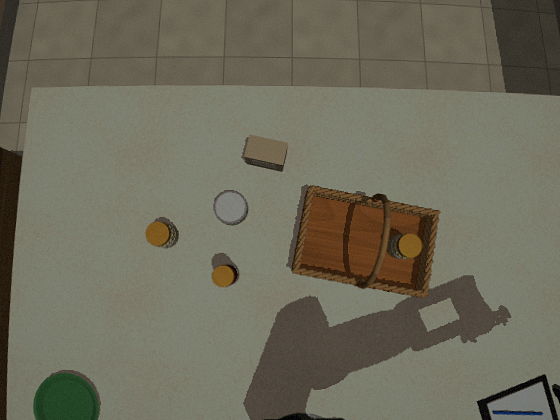

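View pics/side0.png

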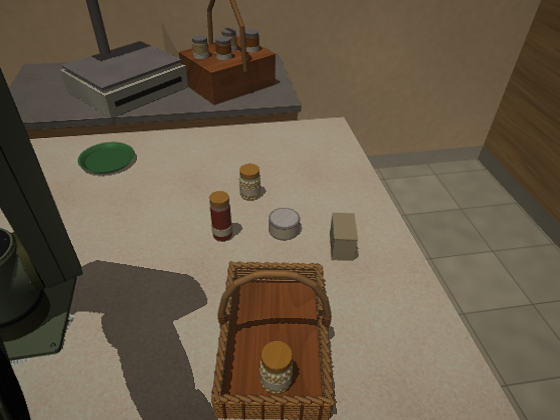

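```bash
python3 - <<'E'
from h import *
from scipy.optimize import least_squares
def fit(P,r):
    f=lambda c:np.hypot(P[:,0]-c[0],P[:,1]-c[1])-r
    return least_squares(f,P[:,:2].mean(0),loss='soft_l1',f_scale=.003).x
for n in('top','side'):
    d=np.load(f'{n}0.npy'); P,_,_=pts(n,d)
    for nm,c,zl,zh in(('packed',(.52,-.23),.085,.115),('loose',(.543,.335),.085,.1),('tall',(.454,.18),.12,.14),('tin',(.61,.18),.038,.05)):
        S=P[(np.hypot(P[:,0]-c[0],P[:,1]-c[1])<.055)&(P[:,2]>zl)&(P[:,2]<zh)]
        if len(S)<20: print(n,nm,'few');continue
        (cx,cy),rad=cv2.minEnclosingCircle((S[:,:2]*1000).astype(np.float32)); 
        print(n,nm,len(S),np.round([cx,cy,rad,S[:,2].max()*1000],1), np.round(S.mean(0)*1000,1),np.round(np.ptp(S,axis=0)*1000))
    H=P[(P[:,2]>.19)&(P[:,2]<.225)&(abs(P[:,0]-.53)<.15)&(abs(P[:,1]+.14)<.15)]
    print('handle',len(H),np.round(H.mean(0),4),np.round(np.ptp(H,axis=0),3))
    c,e,a=cv2.PCACompute2(H[:,:2].astype(np.float64),None)[0:3]; print(e[0],np.degrees(np.arctan2(e[0][1],e[0][0])))
    T=H[H[:,2]>.208]; print('top',len(T),T.mean(0) if len(T) else '')
    B=P[(P[:,2]>.058)&(P[:,2]<.072)&(P[:,0]>.38)&(P[:,0]<.68)&(P[:,1]>-.34)&(P[:,1]<.04)]
    (c,s,a)=cv2.minAreaRect((B[:,:2]*1000).astype(np.float32)); print('rim',len(B),c,s,a)
E
```

```text
top packed 475 [ 522.6 -235.6   28.2  105.8] [ 521.9 -234.   100.1] [53. 55. 20.]
top loose 459 [545.4 342.1  28.3  97.2] [544.4 341.3  92.5] [53. 53. 12.]
top tall 368 [451.7 185.   23.7 136.2] [452.5 184.1 132.4] [45. 46. 16.]
top tin 897 [615.  182.   41.5  50. ] [614.5 181.7  45.2] [81. 82. 12.]
handle 453 [ 0.5296 -0.1443  0.2111] [0.148 0.037 0.035]
[ 0.98255992 -0.18594624] -10.716305054183735
top 300 [ 0.53139834 -0.1448      0.21710619]
rim 2701 (532.6431274414062, -146.38917541503906) (327.7867736816406, 217.93896484375) 79.51837921142578
side packed 805 [ 518.5 -237.9   28.9  104.1] [ 517.2 -241.5   99.2] [55. 57. 19.]
side loose 215 [541.3 340.3  29.1  95.1] [541.4 337.6  90.9] [54. 56. 10.]
side tall 262 [448.9 182.2  25.6 135.2] [448.3 178.3 130. ] [47. 50. 15.]
side tin 552 [610.8 179.7  42.2  49.2] [610.2 176.2  43.8] [81. 83. 11.]
handle 635 [ 0.5285 -0.1508  0.2091] [0.145 0.035 0.032]
[ 0.9828487  -0.18441373] -10.626953564251487
top 390 [ 0.52908621 -0.15059429  0.21531302]
rim 3560 (528.41650390625, -147.58038330078125) (327.5755920410156, 222.30429077148438) 79.29988098144531
```

The pictures agree with the networks. In the top view the loose jar is at about (158,234), the tall jar at (224,275), the tin at (231,207), the carton at (266,152), the basket at about (367,240) and the packed jar at (410,245). The fitted radii and heights match the sizes given.

Next I'll write a helper that converts a target pose into tool-axis shifts.

```bash
cat >> h.py <<'E'
from scipy.spatial.transform import Rotation as Ro
YB=np.array([.983,-.185,0])   # basket y (bar); 
XB=np.array([-.185,-.983,0])
def go(p,zdir):
    o=robot.get_obs(); R=Ro.from_euler('xyz',o['tcp_rot']); M=R.as_matrix()
    z=np.array(zdir,float); z/=np.linalg.norm(z)
    best=None
    for s in(1,-1):
        X=np.array([0,0,-1.]);Z=s*z;Y=np.cross(Z,X)
        rv=(R.inv()*Ro.from_matrix(np.stack([X,Y,Z],1))).as_rotvec()
        print('rotvec option',np.round(rv,3))
    print('pos',np.round(o['tool_pos'],4),'shift tool mm',np.round(M.T@(np.array(p)-o['tool_pos'])*1000,1),'tool axes y',np.round(M[:,1],3),'z',np.round(M[:,2],3))
    print('t',o['time'],'j',np.round(o['joints'],2),'w',round(o['gripper_width'],3),'F',np.round(o['ft_force'],2))
E
python3 -c "
from h import *
go((.543,.341,.3),YB)"
```

```text
rotvec option [-0.933  0.     0.   ]
rotvec option [ 2.209  0.    -0.   ]
pos [ 0.2511 -0.5173  0.2314] shift tool mm [ -68.7  637.4 -644.7] tool axes y [0.9   0.437 0.   ] z [ 0.437 -0.9    0.   ]
t 0.8 j [-1.14  0.32  1.56  0.    1.26 -0.02] w 0.997 F [0.47 0.59 0.84]
```

```bash
python3 -m handwheel '[[-15,0,0,-0.15,0,0,0],[-15,0,0,-0.15,0,0,0],[-15,0,0,-0.15,0,0,0],[-15,0,0,-0.15,0,0,0],[-15,0,0,-0.15,0,0,0],[0,0,0,-0.15,0,0,0],[0,0,0,-0.033,0,0,0],[0,0,0,0,0,0,0]]' 60; python3 -c "
from h import *
go((.543,.341,.3),YB)"
```

```text
time: 1.6
tool_pos: [0.2509, -0.5171, 0.3093]
tcp_rot: [2.129, 1.571, 1.952]
ft_force: [0.1, -0.0, 0.1]
gripper_width: 0.999
rotvec option [ 0.009 -0.    -0.   ]
rotvec option [-3.132  0.    -0.   ]
pos [ 0.2509 -0.5171  0.3093] shift tool mm [  9.5 896.1 136.9] tool axes y [0.176 0.984 0.   ] z [ 0.984 -0.176 -0.   ]
t 1.6 j [-1.14  0.28  1.42  0.    1.44 -0.96] w 0.999 F [ 0.12 -0.01  0.15]
```

```bash
python3 -m handwheel '[[0,45,7,0,0,0,0],[0,45,7,0,0,0,0],[0,45,7,0,0,0,0],[0,45,7,0,0,0,0],[0,45,7,0,0,0,0],[0,45,7,0,0,0,0],[0,45,7,0,0,0,0],[0,45,7,0,0,0,0],[0,45,7,0,0,0,0],[0,45,7,0,0,0,0]]'; python3 -m handwheel '[[0,45,7,0,0,0,0],[0,45,7,0,0,0,0],[0,45,7,0,0,0,0],[0,45,7,0,0,0,0],[0,45,7,0,0,0,0],[0,45,7,0,0,0,0],[0,40,7,0,0,0,0],[0,25,5,0,0,0,0]]';python3 -c "
from h import *
go((.543,.341,.3),YB)"
```

```text
time: 2.6
tool_pos: [0.4047, -0.077, 0.3073]
tcp_rot: [0.082, 1.569, -0.118]
ft_force: [1.2, -0.1, 0.6]
gripper_width: 0.998
time: 3.4
tool_pos: [0.5266, 0.2576, 0.3072]
tcp_rot: [-0.021, 1.566, -0.223]
ft_force: [0.2, -0.7, -0.1]
gripper_width: 1.004
rotvec option [-0.017  0.005  0.   ]
rotvec option [ 3.125  0.    -0.008]
pos [0.5266 0.2576 0.3072] shift tool mm [ 7.2 85.  -0.7] tool axes y [ 0.201  0.98  -0.   ] z [ 0.98  -0.201  0.005]
t 3.4 j [ 0.44  0.3   1.4  -0.    1.43  0.64] w 1.004 F [ 0.19 -0.73 -0.07]
```

```bash
python3 -m handwheel '[[7,40,0,0,0,0,0],[0,35,0,-0.017,0.005,0,0],[0,8,0,0,0,0,0],[0,0,0,0,0,0,0]]';python3 - <<'E'
from h import *
from h import *
go((.543,.341,.15),YB)
for n in('side','top'):
    im,d=robot.capture(n); cv2.imwrite(f'pics/{n}1.png',im)
    P,_,_=pts(n,d); S=P[(np.hypot(P[:,0]-.543,P[:,1]-.341)<.05)&(P[:,2]<.1)&(P[:,2]>.085)]
    print(n,len(S),np.round(np.percentile(S,[1,50,99],axis=0),3).tolist() if len(S) else '')
E
```

```text
time: 3.8
tool_pos: [0.5441, 0.3457, 0.2973]
tcp_rot: [-2.361, 1.568, -2.546]
ft_force: [-0.2, -0.0, -0.2]
gripper_width: 1.002
rotvec option [ 0.001 -0.002  0.002]
rotvec option [-3.14e+00 -3.00e-03 -3.00e-03]
pos [0.5441 0.3457 0.2973] shift tool mm [ 1.473e+02 -4.500e+00  1.000e-01] tool axes y [ 0.184  0.983 -0.002] z [ 0.983 -0.184 -0.002]
t 3.8 j [ 0.55  0.41  1.27 -0.    1.47  0.73] w 1.002 F [-0.17 -0.01 -0.2 ]
side 214 [[0.515, 0.312, 0.086], [0.54, 0.336, 0.091], [0.567, 0.367, 0.095]]
top 460 [[0.518, 0.316, 0.088], [0.544, 0.341, 0.093], [0.571, 0.367, 0.096]]
```

View pics/side1.png

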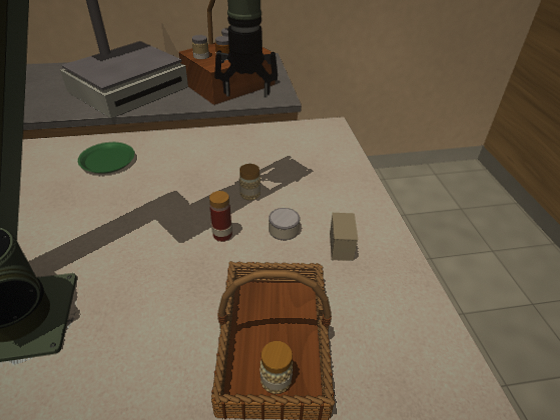

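The gripper hangs above the loose jar, whose lid is at (250,170), and nothing has been disturbed. I'll descend now.

```bash
python3 -m handwheel '[[40,-4,0,0,0,0,0],[40,0,0,0,0,0,0],[40,0,0,0,0,0,0],[25,0,0,0,0,0,0],[0,0,0,0,0,0,0]]';python3 -c "
from h import *
go((.543,.341,.035),YB)"
```

```text
time: 4.4
tool_pos: [0.5443, 0.3327, 0.1539]
tcp_rot: [0.244, 1.565, 0.049]
ft_force: [0.2, -0.4, -0.3]
gripper_width: 1.0
rotvec option [-0.009  0.006 -0.001]
rotvec option [ 3.133e+00 -2.000e-03 -9.000e-03]
pos [0.5443 0.3327 0.1539] shift tool mm [118.9   7.7  -3.6] tool axes y [0.194 0.981 0.001] z [ 0.981 -0.194  0.006]
t 4.4 j [ 0.53  0.47  1.53 -0.    1.14  0.73] w 1.0 F [ 0.21 -0.4  -0.3 ]
```

```bash
python3 -m handwheel '[[0,8,-3,-0.009,0.006,0,0],[0,0,0,0,0,0,0],[20,0,0,0,0,0,0],[20,0,0,0,0,0,0],[0,0,0,0,0,0,0]]';python3 -c "
from h import *
go((.543,.341,.035),YB)"
```

```text
time: 4.9
tool_pos: [0.5477, 0.3425, 0.1235]
tcp_rot: [0.794, 1.554, 0.606]
ft_force: [-0.9, -0.3, 0.1]
gripper_width: 0.996
rotvec option [-0.002  0.012 -0.012]
rotvec option [ 3.14  -0.019 -0.019]
pos [0.5477 0.3425 0.1235] shift tool mm [88.4 -3.4 -5.4] tool axes y [0.187 0.982 0.012] z [ 0.982 -0.187  0.012]
t 4.9 j [0.54 0.5  1.56 0.   1.07 0.73] w 0.996 F [-0.86 -0.27  0.09]
```

```bash
python3 -m handwheel '[[0,-1,-5,0,0.012,-0.012,0],[0,0,0,0,0,0,0]]';python3 -c "
from h import *
go((.543,.341,.035),YB)"
```

```text
time: 5.1
tool_pos: [0.5438, 0.3434, 0.1272]
tcp_rot: [0.749, 1.566, 0.561]
ft_force: [-0.4, -0.0, 0.5]
gripper_width: 0.999
rotvec option [-0.002  0.003 -0.003]
rotvec option [ 3.14  -0.005 -0.005]
pos [0.5438 0.3434 0.1272] shift tool mm [92.2 -2.8 -0.7] tool axes y [0.187 0.982 0.003] z [ 0.982 -0.187  0.003]
t 5.1 j [0.55 0.5  1.55 0.   1.09 0.73] w 0.999 F [-0.35 -0.03  0.46]
```

```bash
python3 -m handwheel '[[20,-2,0,0,0,0,0],[20,0,0,0,0.003,-0.003,0],[20,0,0,0,0.003,-0.003,0],[0,0,0,0,0,0,0]]';python3 -c "
from h import *
go((.543,.341,.035),YB)"
```

```text
time: 5.5
tool_pos: [0.5474, 0.3443, 0.0732]
tcp_rot: [0.673, 1.562, 0.485]
ft_force: [-0.6, -0.8, 0.8]
gripper_width: 1.0
rotvec option [-0.001  0.007 -0.006]
rotvec option [ 3.14  -0.009 -0.011]
pos [0.5474 0.3443 0.0732] shift tool mm [38.1 -4.3 -4. ] tool axes y [0.186 0.983 0.006] z [ 0.983 -0.186  0.007]
t 5.5 j [ 0.54  0.55  1.61 -0.    0.97  0.73] w 1.0 F [-0.57 -0.78  0.84]
```

```bash
python3 -m handwheel '[[15,-4,-4,0,0.007,-0.006,0],[15,0,-2,0,0.004,-0.003,0],[6,0,0,0,0,0,0],[0,0,0,0,0,0,0]]';python3 -c "
from h import *
go((.543,.341,.035),YB)"
```

```text
time: 5.9
tool_pos: [0.5422, 0.3427, 0.0382]
tcp_rot: [-2.946, 1.571, -3.133]
ft_force: [0.4, 0.3, -0.4]
gripper_width: 1.002
rotvec option [-0.001 -0.     0.   ]
rotvec option [3.141 0.    0.   ]
pos [0.5422 0.3427 0.0382] shift tool mm [ 3.2 -1.5  1.1] tool axes y [ 0.186  0.983 -0.   ] z [ 0.983 -0.186 -0.   ]
t 5.9 j [0.55 0.59 1.65 0.   0.91 0.73] w 1.002 F [ 0.37  0.3  -0.41]
```

Good. Closing with a gentle force.

```bash
python3 -m handwheel '[[2,-1,1,0,0,0,0.15],[0,0,0,0,0,0,0.3],[0,0,0,0,0,0,0.4],[0,0,0,0,0,0,0.5],[0,0,0,0,0,0,0.5],[0,0,0,0,0,0,0.5],[0,0,0,0,0,0,0.5]]' 40;python3 -c "
from h import *
go((.543,.341,.19),YB)"
```

```text
time: 6.6
tool_pos: [0.5439, 0.3417, 0.0368]
tcp_rot: [0.747, 1.569, 0.56]
ft_force: [-0.7, 0.7, -0.5]
gripper_width: 0.694
rotvec option [-0.001  0.001 -0.001]
rotvec option [ 3.141e+00 -2.000e-03 -2.000e-03]
pos [0.5439 0.3417 0.0368] shift tool mm [-153.2   -0.7   -0.5] tool axes y [0.186 0.983 0.001] z [ 0.983 -0.186  0.001]
t 6.6 j [0.54 0.59 1.65 0.   0.9  0.73] w 0.694 F [-0.72  0.69 -0.52]
```

```bash
python3 -m handwheel '[[-8,0,0,0,0,0,0.6],[-15,0,0,0,0,0,0.6],[-20,0,0,0,0,0,0.6],[-25,0,0,0,0,0,0.6],[-25,0,0,0,0,0,0.6],[-25,0,0,0,0,0,0.6],[-25,0,0,0,0,0,0.6],[-15,0,0,0,0,0,0.6],[0,0,0,0,0,0,0.6]]' 40;python3 - <<'E'
from h import *
go((.544,-.058,.19),YB)
im,d=robot.capture('side'); cv2.imwrite(f'pics/side2.png',im)
E
```

```text
time: 7.5
tool_pos: [0.541, 0.3404, 0.2014]
tcp_rot: [-2.47, 1.565, -2.657]
ft_force: [-0.1, 0.3, -2.7]
gripper_width: 0.697
rotvec option [-0.001 -0.005  0.004]
rotvec option [3.141 0.006 0.007]
pos [0.541  0.3404 0.2014] shift tool mm [  12.5 -390.9   77. ] tool axes y [ 0.186  0.983 -0.004] z [ 0.983 -0.186 -0.005]
t 7.5 j [0.54 0.44 1.45 0.   1.26 0.73] w 0.697 F [-0.05  0.3  -2.71]
```

View pics/side2.png

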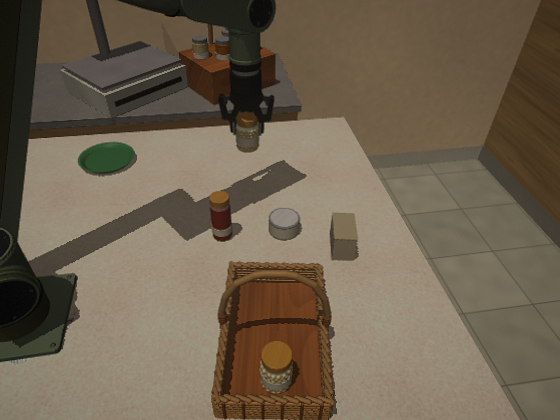

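The jar is held upright in the fingers at (247,130), and the force reading of 2.7 N matches its weight. Next I'll carry it across.

```bash
python3 -m handwheel '[[0,-10,2,0,0,0,0.6],[0,-20,4,0,0,0,0.6],[0,-30,6,0,0,0,0.6],[0,-30,6,0,0,0,0.6],[0,-30,6,0,0,0,0.6],[0,-30,6,0,0,0,0.6],[0,-30,6,0,0,0,0.6],[0,-30,6,0,0,0,0.6],[0,-30,6,0,0,0,0.6],[0,-30,6,0,0,0,0.6]]' 40;python3 -c "
from h import *
go((.544,-.058,.19),YB)"
```

```text
time: 8.55
tool_pos: [0.5329, 0.0426, 0.1903]
tcp_rot: [-2.478, 1.535, -2.663]
ft_force: [1.2, 0.1, -2.9]
gripper_width: 0.689
rotvec option [ 0.002 -0.028  0.022]
rotvec option [-3.14  -0.035 -0.044]
pos [0.5329 0.0426 0.1903] shift tool mm [  1.6 -96.8  29.4] tool axes y [ 0.183  0.983 -0.022] z [ 0.983 -0.184 -0.028]
t 8.55 j [ 0.07  0.3   1.7  -0.02  1.17  0.26] w 0.689 F [ 1.18  0.12 -2.91]
```

```bash
python3 -m handwheel '[[0,-25,8,0,-0.014,0.011,0.6],[0,-25,8,0,-0.014,0.011,0.6],[0,-20,6,0,0,0,0.6],[0,-12,4,0,0,0,0.6],[0,0,0,0,0,0,0.6],[0,0,0,0,0,0,0.6]]' 40;python3 -c "
from h import *
go((.544,-.058,.13),YB)"
```

```text
time: 9.15
tool_pos: [0.5343, -0.0564, 0.1853]
tcp_rot: [-2.826, 1.557, -3.021]
ft_force: [-0.5, -0.5, -3.2]
gripper_width: 0.698
rotvec option [-0.009 -0.013  0.004]
rotvec option [3.133 0.007 0.02 ]
pos [ 0.5343 -0.0564  0.1853] shift tool mm [55.2  0.6 10.5] tool axes y [ 0.193  0.981 -0.004] z [ 0.981 -0.193 -0.013]
t 9.15 j [-0.12  0.3   1.71 -0.    1.14  0.07] w 0.698 F [-0.55 -0.47 -3.15]
```

```bash
python3 -m handwheel '[[5,0,10,-0.009,-0.013,0.004,0.6],[10,0,2,0,0,0,0.6],[0,0,0,0,0,0,0.6]]' 40;python3 - <<'E'
from h import *
go((.544,-.058,.06),YB)
for n in('side','top'):
    im,d=robot.capture(n); cv2.imwrite(f'pics/{n}3.png',im); np.save(f'{n}3.npy',d)
E
```

```text
time: 9.45
tool_pos: [0.5466, -0.0567, 0.1684]
tcp_rot: [1.472, 1.57, 1.29]
ft_force: [-1.1, 1.3, -3.2]
gripper_width: 0.694
rotvec option [ 0.004  0.    -0.001]
rotvec option [-3.138e+00  2.000e-03  0.000e+00]
pos [ 0.5466 -0.0567  0.1684] shift tool mm [108.4  -1.8  -2.3] tool axes y [0.181 0.983 0.001] z [ 0.983 -0.181  0.   ]
t 9.45 j [-0.12  0.33  1.72  0.    1.09  0.06] w 0.694 F [-1.11  1.25 -3.22]
```

View pics/side3.png

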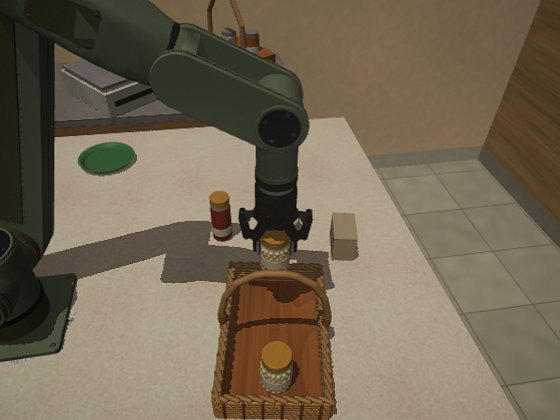

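View pics/top3.png

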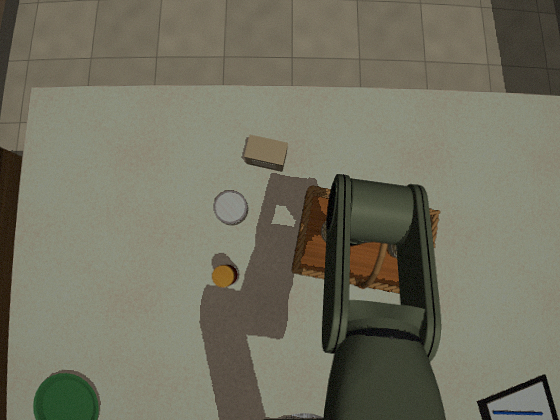

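The jar (275,250) hangs over the empty end. The basket, tall jar, tin and carton have not moved. Before descending I'll check the clearance between the wrist and the handle.

```bash
python3 - <<'E'
from h import *
P,_,_=pts('side',np.load('side3.npy'))
A=P[(P[:,2]>.15)&(P[:,0]<.75)&(P[:,1]<.3)&(P[:,1]>-.25)&(P[:,0]>.3)]
for lo in np.arange(.15,.55,.03):
    s=A[(A[:,2]>=lo)&(A[:,2]<lo+.03)]
    if len(s): print(round(lo,2),len(s),np.round(s[:,:2].min(0),3),np.round(s[:,:2].max(0),3))
E
```

```text
0.15 522 [ 0.432 -0.171] [ 0.625 -0.055]
0.18 846 [ 0.45  -0.168] [ 0.608 -0.045]
0.21 1176 [ 0.481 -0.162] [ 0.605 -0.037]
0.24 635 [ 0.476 -0.082] [ 0.608 -0.042]
0.27 551 [ 0.476 -0.095] [ 0.613 -0.034]
0.3 537 [ 0.507 -0.096] [ 0.58  -0.052]
0.33 592 [ 0.507 -0.096] [ 0.582 -0.046]
0.36 668 [ 0.507 -0.095] [ 0.58  -0.049]
0.39 639 [ 0.509 -0.094] [ 0.577 -0.058]
0.42 291 [ 0.51  -0.116] [ 0.576 -0.059]
0.45 958 [ 0.464 -0.121] [ 0.578 -0.102]
0.48 2044 [ 0.411 -0.121] [ 0.591 -0.012]
0.51 4148 [ 0.372 -0.12 ] [0.586 0.001]
0.54 3859 [ 0.31  -0.113] [0.539 0.007]
```

At handle level the closest part of the wrist is at y = -0.096, against about -0.14 for the bar, so it clears. Descending.

```bash
python3 -m handwheel '[[15,-1,-2,0,0,0,0.6],[20,0,0,0,0,0,0.6],[20,0,0,0,0,0,0.6],[0,0,0,0,0,0,0.6]]' 40;python3 -c "
from h import *
go((.544,-.058,.06),YB)"
```

```text
time: 9.95
tool_pos: [0.5468, -0.056, 0.1148]
tcp_rot: [0.218, 1.564, 0.038]
ft_force: [-0.3, 0.7, -2.6]
gripper_width: 0.695
rotvec option [ 0.007  0.006 -0.001]
rotvec option [-3.135e+00  2.000e-03  1.000e-02]
pos [ 0.5468 -0.056   0.1148] shift tool mm [54.8 -2.5 -2.8] tool axes y [0.179 0.984 0.001] z [ 0.984 -0.179  0.006]
t 9.95 j [-0.12  0.38  1.8   0.    0.96  0.06] w 0.695 F [-0.27  0.66 -2.59]
```

```bash
python3 -m handwheel '[[15,-2,-3,0.007,0.006,-0.001,0.6],[15,0,-1,0,0.003,0,0.6],[15,0,0,0,0.003,0,0.6],[7,0,0,0,0.002,0,0.6],[0,0,0,0,0,0,0.6]]' 40;python3 -c "
from h import *
go((.544,-.058,.045),YB)"
```

```text
time: 10.45
tool_pos: [0.5446, -0.0572, 0.0629]
tcp_rot: [2.949, 1.568, 2.762]
ft_force: [0.8, 0.0, -2.8]
gripper_width: 0.692
rotvec option [-0.    -0.003 -0.001]
rotvec option [ 3.141e+00 -1.000e-03  4.000e-03]
pos [ 0.5446 -0.0572  0.0629] shift tool mm [17.9 -0.9 -0.4] tool axes y [0.185 0.983 0.001] z [ 0.983 -0.185 -0.003]
t 10.45 j [-0.13  0.44  1.85  0.    0.85  0.06] w 0.692 F [ 0.77  0.02 -2.79]
```

```bash
python3 -m handwheel '[[7,0,0,0,0,0,0.6],[5,0,0,0,0,0,0.6],[3,0,0,0,0,0,0.6],[0,0,0,0,0,0,0.6]]' 40;python3 -c "
from h import *
go((.544,-.058,.045),YB)"
```

```text
time: 10.85
tool_pos: [0.546, -0.0574, 0.0485]
tcp_rot: [0.572, 1.57, 0.385]
ft_force: [0.1, 1.0, -2.7]
gripper_width: 0.693
rotvec option [-0.001  0.001 -0.001]
rotvec option [ 3.141e+00 -1.000e-03 -2.000e-03]
pos [ 0.546  -0.0574  0.0485] shift tool mm [ 3.5 -1.  -1.9] tool axes y [0.186 0.983 0.001] z [ 0.983 -0.186  0.001]
t 10.85 j [-0.13  0.46  1.87  0.    0.81  0.06] w 0.693 F [ 0.07  1.05 -2.69]
```

```bash
python3 -m handwheel '[[2,0,-1,0,0,0,0.6],[2,0,0,0,0,0,0.6],[0,0,0,0,0,0,0.6]]' 40; python3 -m handwheel '[[1,0,0,0,0,0,0.6],[1,0,0,0,0,0,0.6],[0,0,0,0,0,0,0.6]]' 40
```

```text
time: 11.15
tool_pos: [0.5455, -0.0572, 0.0449]
tcp_rot: [0.289, 1.568, 0.103]
ft_force: [-0.3, 1.0, -2.6]
gripper_width: 0.687
time: 11.45
tool_pos: [0.5457, -0.0572, 0.0451]
tcp_rot: [0.236, 1.567, 0.05]
ft_force: [0.2, 0.4, -2.9]
gripper_width: 0.691
```

```bash
python3 -m handwheel '[[3,0,0,0,0,0,0.6],[0,0,0,0,0,0,0.6]]' 40; python3 -m handwheel '[[3,0,0,0,0,0,0.6],[0,0,0,0,0,0,0.6]]' 40
```

```text
time: 11.65
tool_pos: [0.5466, -0.0573, 0.0455]
tcp_rot: [0.167, 1.565, -0.019]
ft_force: [1.0, -0.6, -3.0]
gripper_width: 0.689
time: 11.85
tool_pos: [0.5476, -0.0574, 0.0453]
tcp_rot: [0.141, 1.562, -0.046]
ft_force: [0.6, 0.9, -3.0]
gripper_width: 0.692
```

```bash
python3 -m handwheel '[[5,0,-3,0,0.009,0,0.6],[0,0,0,0,0,0,0.6]]' 40; python3 -c "
from h import *
go((.544,-.058,.043),YB)"
```

```text
time: 12.05
tool_pos: [0.549, -0.0576, 0.0458]
tcp_rot: [0.159, 1.56, -0.028]
ft_force: [0.4, 0.1, -3.3]
gripper_width: 0.691
rotvec option [-0.001  0.01  -0.002]
rotvec option [ 3.141e+00 -3.000e-03 -1.600e-02]
pos [ 0.549  -0.0576  0.0458] shift tool mm [ 2.8 -1.3 -4.9] tool axes y [0.185 0.983 0.002] z [ 0.983 -0.185  0.01 ]
t 12.05 j [-0.13  0.46  1.87  0.    0.8   0.06] w 0.691 F [ 0.37  0.09 -3.33]
```

```bash
python3 - <<'E'
from h import *
for n in('side','top'):
    im,d=robot.capture(n); cv2.imwrite(f'pics/{n}4.png',im); np.save(f'{n}4.npy',d)
im=cv2.imread('pics/side4.png')[180:400,180:360]; cv2.imwrite('pics/side4c.png',cv2.resize(im,None,fx=2.7,fy=2.7,interpolation=cv2.INTER_CUBIC))
E
```

```text
(no output)
```

View pics/side4c.png

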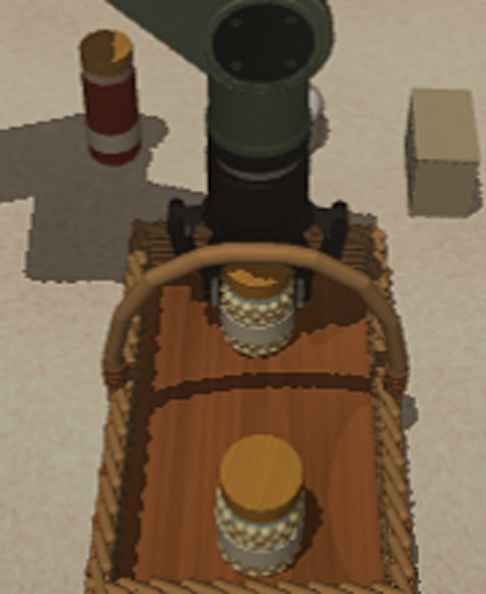

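View pics/side4.png

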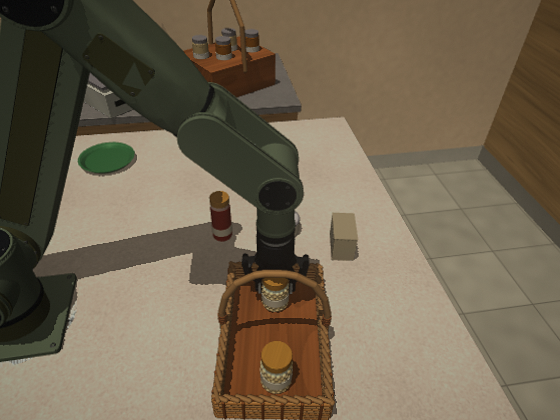

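```bash
python3 -c "
from h import *
o=robot.get_obs();print(o['joints'].round(4),o['tau'].round(2),o['ft_force'].round(2),o['ft_torque'].round(3))"; python3 -m handwheel '[[6,0,-5,0,0.01,-0.002,0.6]]' 40; python3 -c "
from h import *
o=robot.get_obs();print(o['joints'].round(4),o['tau'].round(2),o['qd'].round(3),o['ft_force'].round(2),o['ft_torque'].round(3))";python3 -m handwheel '[[0,0,0,0,0,0,0.6]]' 40; python3 -c "
from h import *
o=robot.get_obs();print(o['joints'].round(4),o['tau'].round(2),o['qd'].round(3),o['ft_force'].round(2))"
```

```text
[-1.2600e-01  4.6370e-01  1.8701e+00  1.5000e-03  7.9780e-01  5.9600e-02] [-3.000e-02 -4.167e+01 -1.549e+01 -3.000e-02  3.600e-01 -0.000e+00] [0.77 0.29 7.07] [0.1   0.267 0.013]
time: 12.25
tool_pos: [0.5496, -0.0576, 0.0441]
tcp_rot: [-0.008, 1.558, -0.194]
ft_force: [-1.1, -2.6, 64.1]
gripper_width: 0.692
[-1.2480e-01  4.6460e-01  1.8713e+00 -1.2000e-03  7.9320e-01  6.2500e-02] [  1.34 -13.19  -2.09   0.56  -0.32  -0.11] [ 0.01   0.009  0.004 -0.027 -0.039  0.032] [-1.14 -2.62 64.13] [-0.328  0.515 -0.166]
time: 12.35
tool_pos: [0.5508, -0.0578, 0.0454]
tcp_rot: [0.0, 1.555, -0.186]
ft_force: [-0.0, 0.5, -3.8]
gripper_width: 0.692
[-1.2480e-01  4.6320e-01  1.8696e+00 -1.4000e-03  7.9310e-01  6.2600e-02] [-5.000e-02 -4.607e+01 -1.925e+01 -3.000e-02 -1.600e-01  1.000e-02] [-0.002 -0.021 -0.039 -0.002  0.003  0.   ] [-0.04  0.48 -3.78]
```

The jar is on the floor: a 6 mm push down gave 64 N and no travel, and the tool sprang back afterwards. Releasing now.

```bash
python3 -m handwheel '[[0,0,0,0,0,0,0.2],[0,0,0,0,0,0,0.1],[0,0,0,0,0,0,0],[0,0,0,0,0,0,0],[0,0,0,0,0,0,0],[0,0,0,0,0,0,0]]' 40; python3 -c "
from h import *
go((.547,-.0575,.20),YB)"
```

```text
time: 12.95
tool_pos: [0.5488, -0.0575, 0.0418]
tcp_rot: [-0.032, 1.561, -0.218]
ft_force: [-0.6, 0.2, 0.6]
gripper_width: 1.001
rotvec option [-0.    0.01  0.  ]
rotvec option [ 3.141  0.    -0.015]
pos [ 0.5488 -0.0575  0.0418] shift tool mm [-158.2   -0.4   -0.3] tool axes y [ 0.185  0.983 -0.   ] z [ 0.983 -0.185  0.01 ]
t 12.95 j [-0.12  0.47  1.87 -0.    0.79  0.06] w 1.001 F [-0.57  0.22  0.58]
```

```bash
python3 -m handwheel '[[-10,0,-1,0,0.01,0,0],[-15,0,0,0,0,0,0],[-20,0,0,0,0,0,0],[-20,0,0,0,0,0,0],[-20,0,0,0,0,0,0],[0,0,0,0,0,0,0]]'; python3 -m handwheel '[[-40,0,0,0,0,0,0],[-40,0,0,0,0,0,0],[-40,0,0,0,0,0,0],[-40,0,0,0,0,0,0],[-30,0,0,0,0,0,0],[0,0,0,0,0,0,0]]';python3 - <<'E'
from h import *
go((.53,-.147,.32),XB)
im,d=robot.capture('side'); cv2.imwrite(f'pics/side5.png',im); np.save(f'side5.npy',d)
P,_,_=pts('side',d)
H=P[(P[:,2]>.19)&(P[:,2]<.225)&(abs(P[:,0]-.53)<.15)&(abs(P[:,1]+.15)<.04)]
print(np.round(H.mean(0),4)); T=H[H[:,2]>.208];print(T.mean(0))
c,e,a=cv2.PCACompute2(H[:,:2].astype(np.float64),None); print(e[0])
for z,c in((1,(.545,-.058)),(1,(.52,-.237))):
    S=P[(np.hypot(P[:,0]-c[0],P[:,1]-c[1])<.045)&(P[:,2]>.085)&(P[:,2]<.115)]
    print(len(S),cv2.minEnclosingCircle((S[:,:2]*1000).astype(np.float32)),np.percentile(S[:,2],[50,99]))
E
```

```text
time: 13.55
tool_pos: [0.5465, -0.0571, 0.1276]
tcp_rot: [-3.046, 1.565, 3.051]
ft_force: [-0.1, -0.1, -0.9]
gripper_width: 1.003
time: 14.15
tool_pos: [0.546, -0.057, 0.3174]
tcp_rot: [-3.07, 1.553, 3.027]
ft_force: [-1.0, 1.0, -0.0]
gripper_width: 1.002
rotvec option [ 1.57  -0.013  0.015]
rotvec option [-1.571 -0.015 -0.013]
pos [ 0.546  -0.057   0.3174] shift tool mm [ -2.5 -91.4   0.9] tool axes y [ 0.185  0.983 -0.001] z [ 0.983 -0.185 -0.018]
t 14.15 j [-0.12  0.25  1.45 -0.    1.46  0.06] w 1.002 F [-1.01  0.96 -0.  ]
[ 0.529  -0.1508  0.2092]
[ 0.52870171 -0.15049233  0.21522695]
[ 0.98301862 -0.18350584]
331 ((549.7199096679688, -58.33940887451172), 28.981863021850586) [0.09922636 0.10243206]
806 ((517.3027954101562, -237.86959838867188), 28.71888542175293) [0.10020031 0.10319714]
```

View pics/side5.png

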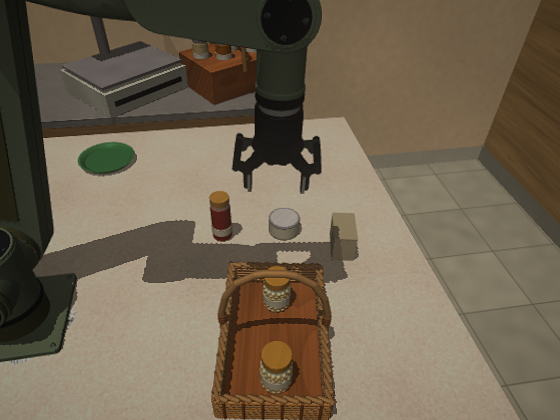

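The loose jar stands upright in the basket at (277,290). In the basket frame it is at x ≈ -92, y ≈ +3 mm, and the basket has not moved. Next I'll turn a quarter turn for the handle.

```bash
python3 -m handwheel '[[0,0,0,0.15,-0.013,0.013,0],[0,0,0,0.15,0,0,0],[0,0,0,0.15,0,0,0],[0,0,0,0.15,0,0,0],[0,0,0,0.15,0,0,0],[0,0,0,0.15,0,0,0],[0,0,0,0.15,0,0,0],[0,0,0,0.15,0,0,0],[0,0,0,0.15,0,0,0],[0,0,0,0.15,0,0,0]]'; python3 -m handwheel '[[0,0,0,0.07,0,0,0],[0,0,0,0,0,0,0]]';python3 -c "
from h import *
go((.530,-.1475,.30),XB)"
```

```text
time: 15.2
tool_pos: [0.5358, -0.0557, 0.2876]
tcp_rot: [-1.792, 1.518, 2.801]
ft_force: [1.6, 0.5, 0.2]
gripper_width: 1.003
time: 15.4
tool_pos: [0.5338, -0.0554, 0.2821]
tcp_rot: [-1.685, 1.508, 2.833]
ft_force: [0.1, -0.9, 0.4]
gripper_width: 1.002
rotvec option [-0.008 -0.007  0.062]
rotvec option [3.132 0.097 0.012]
pos [ 0.5338 -0.0554  0.2821] shift tool mm [-19.4  12.9  91. ] tool axes y [ 0.979 -0.192 -0.062] z [-0.193 -0.981 -0.007]
t 15.4 j [-0.13  0.26  1.52  0.01  1.42  1.63] w 1.002 F [ 0.14 -0.89  0.39]
```

```bash
python3 -m handwheel '[[-20,0,0,-0.008,-0.007,0.062,0],[0,0,0,0,0,0,0],[0,10,15,0,0,0,0],[0,0,25,0,0,0,0],[0,0,25,0,0,0,0],[0,0,15,0,0,0,0],[0,0,0,0,0,0,0]]';python3 -c "
from h import *
go((.530,-.1475,.25),XB)"
```

```text
time: 16.1
tool_pos: [0.529, -0.1417, 0.2898]
tcp_rot: [-1.546, 1.551, 2.989]
ft_force: [-0.6, -0.4, 0.4]
gripper_width: 1.0
rotvec option [0.009 0.001 0.02 ]
rotvec option [-3.133e+00 -3.200e-02  1.000e-03]
pos [ 0.529  -0.1417  0.2898] shift tool mm [39.8  2.9  5.5] tool axes y [ 0.984 -0.176 -0.02 ] z [-0.177 -0.984  0.001]
t 16.1 j [-0.28  0.26  1.51 -0.    1.4   1.47] w 1.0 F [-0.56 -0.39  0.4 ]
```

```bash
python3 -m handwheel '[[0,2,5,0.009,0.001,0.02,0],[20,0,0,0,0,0,0],[18,0,0,0,0,0,0],[0,0,0,0,0,0,0]]';python3 -c "
from h import *
go((.530,-.1475,.192),XB)"
```

```text
time: 16.5
tool_pos: [0.5309, -0.1477, 0.2483]
tcp_rot: [-2.889, 1.569, 1.636]
ft_force: [-0.2, -0.4, -0.2]
gripper_width: 1.002
rotvec option [-0.001 -0.002  0.   ]
rotvec option [3.14e+00 1.00e-03 3.00e-03]
pos [ 0.5309 -0.1477  0.2483] shift tool mm [56.3 -0.9  0. ] tool axes y [ 0.983 -0.186 -0.   ] z [-0.186 -0.983 -0.002]
t 16.5 j [-0.29  0.27  1.59  0.    1.28  1.46] w 1.002 F [-0.2  -0.38 -0.16]
```

```bash
python3 -m handwheel '[[20,0,0,0,0,0,0],[20,0,0,0,0,0,0],[14,0,0,0,0,0,0],[0,0,0,0,0,0,0]]';python3 - <<'E'
from h import *
go((.530,-.1475,.192),XB)
im,d=robot.capture('side'); cv2.imwrite(f'pics/side6.png',im)
E
```

```text
time: 16.9
tool_pos: [0.533, -0.1469, 0.1948]
tcp_rot: [1.962, 1.566, 0.206]
ft_force: [-0.8, -0.7, 0.6]
gripper_width: 0.997
rotvec option [ 0.001 -0.002 -0.005]
rotvec option [-3.141e+00  7.000e-03 -3.000e-03]
pos [ 0.533  -0.1469  0.1948] shift tool mm [ 2.8 -2.9  1.2] tool axes y [ 0.983 -0.184  0.005] z [-0.184 -0.983 -0.002]
t 16.9 j [-0.29  0.31  1.68  0.    1.15  1.46] w 0.997 F [-0.78 -0.72  0.59]
```

View pics/side6.png

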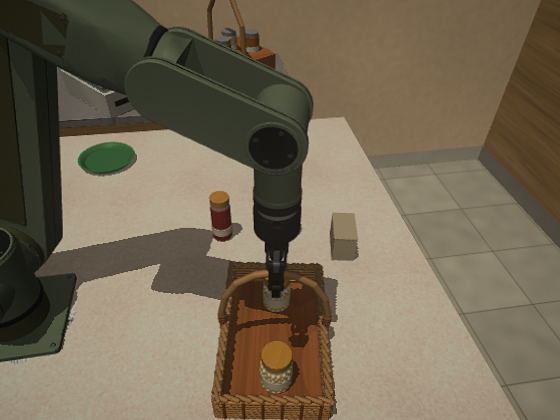

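The fingers straddle the middle of the handle at (275,280). I'll close slowly.

```bash
python3 -m handwheel '[[3,-2,1,0,0,-0.005,0.3],[0,0,0,0,0,0,0.5],[0,0,0,0,0,0,0.65],[0,0,0,0,0,0,0.8],[0,0,0,0,0,0,0.9],[0,0,0,0,0,0,1]]' 30; python3 -m handwheel '[[0,0,0,0,0,0,1],[0,0,0,0,0,0,1],[0,0,0,0,0,0,1],[0,0,0,0,0,0,1]]' 90;python3 -c "
from h import *
go((.530,-.1475,.292),XB)"
```

```text
time: 17.55
tool_pos: [0.5339, -0.1476, 0.197]
tcp_rot: [1.782, 1.561, 0.027]
ft_force: [0.8, 0.2, -3.1]
gripper_width: 0.154
time: 17.95
tool_pos: [0.5339, -0.1477, 0.1972]
tcp_rot: [1.77, 1.561, 0.015]
ft_force: [1.1, 0.3, 1.3]
gripper_width: 0.13
rotvec option [ 0.001 -0.002 -0.009]
rotvec option [-3.14e+00  1.50e-02 -3.00e-03]
pos [ 0.5339 -0.1477  0.1972] shift tool mm [-94.9  -3.    0.4] tool axes y [ 0.983 -0.184  0.009] z [-0.184 -0.983 -0.002]
t 17.95 j [-0.29  0.31  1.67  0.    1.15  1.46] w 0.13 F [1.13 0.35 1.27]
```

```bash
python3 -m handwheel '[[-6,0,0,0,0,0,1],[-8,0,0,0,0,0,1],[-8,0,0,0,0,0,1],[0,0,0,0,0,0,1]]' 100;python3 - <<'E'
from h import *
go((.530,-.1475,.292),XB)
im,d=robot.capture('side'); cv2.imwrite(f'pics/side7.png',im)
E
```

```text
time: 18.35
tool_pos: [0.5303, -0.147, 0.2158]
tcp_rot: [-2.262, 1.567, 2.266]
ft_force: [0.7, 0.3, -8.1]
gripper_width: 0.124
rotvec option [ 0.002 -0.002  0.003]
rotvec option [-3.14  -0.004 -0.004]
pos [ 0.5303 -0.147   0.2158] shift tool mm [-76.2  -0.5   0.3] tool axes y [ 0.983 -0.183 -0.003] z [-0.183 -0.983 -0.002]
t 18.35 j [-0.29  0.29  1.64  0.    1.21  1.46] w 0.124 F [ 0.73  0.33 -8.15]
```

View pics/side7.png

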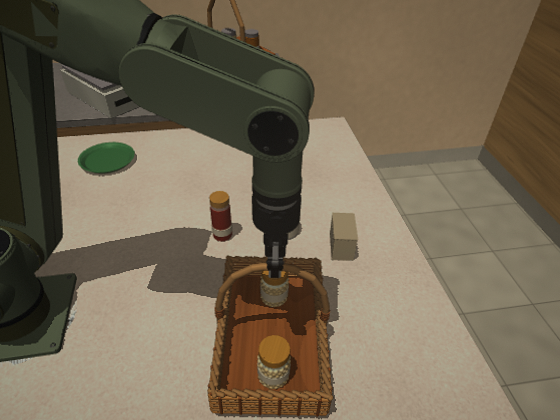

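The basket is clear of the counter, with -8.1 N on the wrist, about its full weight. It hangs level with both jars standing at (275,290) and (274,360). I'll raise it the rest of the way.

```bash
python3 -m handwheel '[[-10,0,0,0,0,0,1],[-14,0,0,0,0,0,1],[-14,0,0,0,0,0,1],[-14,0,0,0,0,0,1],[-12,0,0,0,0,0,1],[-8,0,0,0,0,0,1],[0,0,0,0,0,0,1],[0,0,0,0,0,0,1],[0,0,0,0,0,0,1]]' 100;python3 -c "
from h import *
go((.530,-.1475,.297),XB)"; python3 -m handwheel '[[0,0,0,0,0,0,1],[0,0,0,0,0,0,1],[0,0,0,0,0,0,1],[0,0,0,0,0,0,1],[0,0,0,0,0,0,1]]' 100;python3 -c "
from h import *
go((.530,-.1475,.297),XB)"
```

```text
time: 19.3
tool_pos: [0.5287, -0.1468, 0.2902]
tcp_rot: [-1.875, 1.561, 2.653]
ft_force: [-0.3, -0.3, -10.0]
gripper_width: 0.123
rotvec option [ 0.002 -0.003  0.009]
rotvec option [-3.14  -0.014 -0.004]
pos [ 0.5287 -0.1468  0.2902] shift tool mm [-6.8  1.4  0.4] tool axes y [ 0.983 -0.183 -0.009] z [-0.183 -0.983 -0.003]
t 19.3 j [-0.29  0.25  1.51  0.    1.39  1.46] w 0.123 F [-0.26 -0.3  -9.99]
time: 19.8
tool_pos: [0.5278, -0.1465, 0.288]
tcp_rot: [-1.809, 1.557, 2.719]
ft_force: [0.9, -0.1, -9.9]
gripper_width: 0.121
rotvec option [ 0.002 -0.003  0.013]
rotvec option [-3.14  -0.021 -0.005]
pos [ 0.5278 -0.1465  0.288 ] shift tool mm [-9.   2.2  0.5] tool axes y [ 0.983 -0.183 -0.013] z [-0.183 -0.983 -0.003]
t 19.8 j [-0.29  0.25  1.52  0.    1.39  1.46] w 0.121 F [ 0.86 -0.05 -9.88]
```

```bash
python3 -m handwheel '[[-7,1,0,0,0,0.013,1],[0,0,0,0,0,0,1],[0,0,0,0,0,0,1]]' 100;python3 - <<'E'
from h import *
go((.530,-.1475,.297),XB)
im,d=robot.capture('side'); cv2.imwrite('pics/side8.png',im)
P,_,_=pts('side',d)
c0=np.array([.53,-.1475])
L=np.stack([(P[:,:2]-c0)@XB[:2],(P[:,:2]-c0)@YB[:2],P[:,2]],1)
B=L[(abs(L[:,0])<.17)&(abs(L[:,1])<.12)]
for nm,m in(('+x',B[:,0]>.14),('-x',B[:,0]<-.14),('+y',(B[:,1]>.095)&(abs(abs(B[:,0])-.08)<.05)),('-y',(B[:,1]<-.095)&(abs(abs(B[:,0])-.08)<.05))):
    s=B[m&(B[:,2]<.19)]; print(nm,len(s),np.round(np.percentile(s[:,2],[50,90,97]),3))
for sx in(.09,-.09):
    S=L[(np.hypot(L[:,0]-sx,L[:,1])<.045)&(L[:,2]>.17)&(L[:,2]<.205)]
    if len(S)>20: print(sx,len(S),cv2.minEnclosingCircle((S[:,:2]*1000).astype(np.float32)),np.percentile(S[:,2],[5,50,97]).round(3))
E
```

```text
time: 20.1
tool_pos: [0.529, -0.1468, 0.2957]
tcp_rot: [2.819, 1.567, 1.064]
ft_force: [0.1, 0.0, -9.0]
gripper_width: 0.127
rotvec option [ 0.002 -0.003 -0.001]
rotvec option [-3.14e+00  2.00e-03 -5.00e-03]
pos [ 0.529  -0.1468  0.2957] shift tool mm [-1.3  1.1  0.5] tool axes y [ 0.983 -0.183  0.001] z [-0.183 -0.983 -0.003]
t 20.1 j [-0.29  0.24  1.51  0.    1.39  1.46] w 0.127 F [ 0.08  0.01 -8.96]
+x 5291 [0.131 0.166 0.167]
-x 993 [0.127 0.165 0.166]
+y 292 [0.002 0.165 0.167]
-y 1173 [0.154 0.167 0.168]
0.09 1107 ((92.11153411865234, -0.06513738632202148), 30.0331974029541) [0.172 0.198 0.2  ]
-0.09 538 ((-88.96560668945312, -2.7618954181671143), 29.0451717376709) [0.171 0.196 0.2  ]
```

View pics/side8.png

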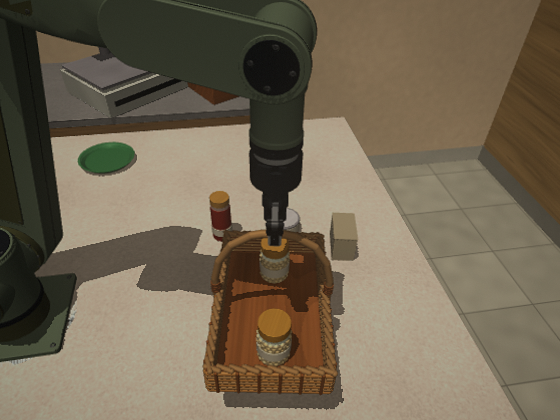

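The basket is level: rim height is 0.165–0.168 m on all four sides, so the underside is about 0.10 m up. The jars stand at x ≈ +92 and -89 mm. Handing in.

```bash
python3 -c "
from h import *
o=robot.get_obs();print(o['qd'].round(4),o['tool_pos'])
print(robot.finish_job())"
```

```text
[-0.0009  0.0013  0.0042 -0.0041  0.0042 -0.004 ] [ 0.52898768 -0.14680824  0.29590409]
the job is handed in; nothing more can be done
None
```

I stood the loose jar upright at the empty end of the basket and let go of it. I then took the basket by the middle of its handle, lifted it about 10 cm, and handed in at about 20 s while still holding it.

**Last checks before handing in:**
- **Level:** rim height was 0.165–0.168 m on all four sides, so the underside was about 0.10 m up.
- **Jars:** both stood upright at about x = +92 mm and -89 mm from the handle, within 3 mm of the length line.
- **Load and motion:** the wrist carried about 9 N, the basket's full weight, and the arm was almost still.
- **Surroundings:** the tall jar and carton looked untouched in the last picture. The tin was mostly hidden there, but earlier pictures showed it in place and nothing was moved near it.

**What did not go cleanly:**
- **Setting the jar down:** I did not notice at first that it had reached the floor, and the last downward push read 64 N at the wrist. The limit is 120 N, and a picture afterwards showed nothing shifted.
- **Holding still:** the arm sags about 4 mm/s when holding still. I raised it again just before handing in.
- **Grip on the handle:** the opening read about 11 mm on the 14 mm bar, which I put down to pad give. The grip did not slip visibly.

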